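Set the washed printing block on the sloping drying stand

TASK

Two washed lino printing blocks lie on the bench. Take the longer one and lay it, carved face up, along the narrow sloping beam of the drying stand, centred and square on it; keep hold of it until its lower end bears firmly on the ledge at the foot of the beam, then let go so that it stays there flat on the beam. Do not shift the beam's slope setting, nor disturb the other block, the ink tins or the baren (rubbing pad).

Things in the scene. Friction and masses are not known exactly. Their poses are not given: they have to be found in the camera images.
- long_block: The longer printing block, to be moved: wooden bar 150 mm long (own x), 60 mm wide (own y), 28 mm thick (own z), including a 4 mm grey carved lino face on top (+z). Origin: centre of the underside. 0.14 to 0.27 kg, balanced at its middle. Starts flat on the bench, carved face up, on one of two spots shared at random with the other block. Either end may go down.
- short_block: The shorter printing block: the same width (60 mm), thickness (28 mm) and materials but only 105 mm long (own x). Origin: centre of the underside. Leave it where it lies.
- ledge: Wooden plate 8 mm thick, 56 mm wide, fixed across the beam's lower end; stands 12 mm above the beam's top face. Origin: on its face that looks up the slope, midway across, level with the beam's top face. Own x: up the slope along the beam (away from the robot); z: square out of the beam's top; y: across. A seated block's origin is at x = 75 mm, y = z = 0 in this frame. Tilts with the beam.
- beam (a joint): Slope of the beam in rad: 0 level, larger lifts the end away from the robot; 0.40 to 0.70 at the start. Stiff clamped hinge (slips at about 8 N m); its axis lies across the beam, 28 mm under the top face, 76.5 mm up from the ledge's face.
- beam_top (a point): Centre of the flat top face of the beam, a plain wooden bar 26 mm wide whose top runs 166 mm up the slope from the ledge. This point lies 78.5 mm up from the ledge's face, midway across. Wood on wood, friction 0.5 to 0.75: let go higher up, a block may stick there or slide.
- stand: Fixed wooden stand: foot plate 170 x 120 x 14 mm, two cheeks (40 mm long, 24 mm at the top, 111 mm high) either side of the beam, outer faces 43 mm from the middle, each with a dark clamp knob out to 53 mm. Origin: centre of its underside. Own x: uphill direction, level. Hinge axis 100 mm above the bench.
- ink_tin: Low round metal ink tin, 72 mm in diameter, 45 mm high, on the bench near the robot. Origin: centre of the underside. Leave alone.
- ink_tin2: Round metal ink tin with a paper label, 72 mm in diameter, 60 mm high, on the far side of the work area. Origin: centre of the underside. Leave alone.
- baren: Round wooden rubbing pad (baren), 110 mm in diameter with a knob, 40 mm high, on the left of the bench. Origin: centre of the underside. Leave alone.
Things that resemble listed ones, but are neither listed nor needed, are in the scene too. Leave any orange look-alike of the stand alone.

How it is judged:
On the way, in this order (a step that is already met when the one before it is completed fails the run):
1. the longer block is held up clear of the bench by the gripper (height (world z) of long_block above 0.05 m and contact force between the fingers and long_block above 1 N), for 0.2 s.
2. still held, the block lies in the line of the beam and its end bears on the ledge with more than 1 N (contact force between long_block and ledge above 1 N and contact force between the fingers and long_block above 1 N and angle between the z axis of long_block and the z axis of ledge, either way round below 0.15 rad and angle between the x axis of long_block and the x axis of ledge, either way round below 0.15 rad), for 0.1 s.
At the end, for the whole second after the job is handed in: The longer block rests, released and still, carved face up on the beam: lower end within 3 mm of the ledge's bearing face, within 12 mm of the beam's centre line, underside within 4 mm of the top face and within 0.07 rad of flat on it, square to it within 0.09 rad (x of long_block in the frame of ledge between 0.072 and 0.078 m and y of long_block in the frame of ledge between -0.012 and 0.012 m and z of long_block in the frame of ledge between -0.004 and 0.004 m and angle between the z axis of long_block and the z axis of ledge, either way round below 0.07 rad and angle between the x axis of long_block and the x axis of ledge, either way round below 0.09 rad and angle between long_block's own z axis and vertical below 1.2 rad and contact force between the fingers and long_block below 0.1 N and linear speed of long_block below 0.01 m/s and angular speed of long_block below 0.1 rad/s); the robot touches nothing.
It fails at once if the shorter block is moved by more than 20 mm (distance of short_block from where it was at the start of the episode above 0.02 m).
It fails at once if an ink tin or the baren is moved by more than 20 mm (distance of any of ink_tin, ink_tin2, baren from where it was at the start of the episode above 0.02 m).
It fails at once if the beam's slope setting is shifted (the ledge moves by more than 8 mm) (distance of ledge from where it was at the start of the episode above 0.008 m).
It also fails if it takes over 48 s, if anything falls off the work surface, if the arm or the gripper's body presses on something with over 40 N, if the wrist force passes 120 N, or if a joint passes its speed limit or range.

ROBOT

A 6-joint arm with a two-finger parallel gripper is mounted at the origin on the work surface. World frame = base frame: x ahead of the robot, y to its left, z up, the work surface at z = 0. Lengths are in m, angles in rad, forces in N, time in s.
With the tool pointing down it reaches from about 0.35 to 0.975 m from the base axis. Payload 4.9 kg.
Tool frame: the origin (TCP) lies on the centre line of the jaws, within the pads' length; the fingertips stand 25 mm ahead of it and the grasp point (between the pads) lies 6 mm ahead of it (arm.nose_length is the distance from the TCP to the fingertips, in m); y points along the fingers, z is the direction in which the jaws open and shut, and the axes are right-handed (so a half turn about y gives the same grasp; the last joint's range is limited). The gripper opens to 85 mm and grips with 20 to 120 N. Pads are 22 mm wide; open, the fingers measure 114 mm over their backs; the gripper's body (76 mm by 85 mm) begins 54 mm behind the grasp point. The pads swing forward as they close: fully open they stand 13 mm farther back than shut.
Start: joints at [1.101, 0.053, 1.613, -0, 1.476, -0.119], TCP at [0.215, 0.587, 0.256] pointing down, gripper open.
Joint ranges: [-3.01, 3.01], [-1.01, 2.22], [0.06, 2.58], [-1.02, 4.17], [0.09, 2.62], [-3.14, 3.14]. Speed limits (rad/s): [2.57, 2.57, 3.14, 3.14, 3.14, 3.14].

INTERFACE

Orientations are given as [roll, pitch, yaw] about the fixed x, y, z axes, in that order (R = Rz(yaw) Ry(pitch) Rx(roll)).
In Python, from bench import arm gives the robot as it stands.
- The arm moves only by the tool drive_tool, never from a script. Its argument "deltas" is a list of rows, each an object of numbers: "hand": the opening, from 0 (shut) to 1 (fully open); "x", "y", "z": the shift along the tool's x, y, z in mm; "yaw": the turn about the tool's y in rad. In form: [{"hand": .., "x": .., "y": .., "z": .., "yaw": ..}, ...]. A call has 1 to 12 rows; each row is the pose to reach, as a shift and turn from the pose measured when the call began, along the tool's axes at that moment; what a row does not reach only later rows make up. A row lasts 1/12 s, in which the tool goes at most 41.7 mm and 7.16 degrees, less where a joint would pass 70% of its speed; a pose out of reach is approached as far as the arm can. A call with a gripper value outside its range is refused whole. The fingers move at their own pace and stop on an object; "newtons" is the grip in N (left out, the last holds). Time passes only in rows, so rows that repeat a pose let the fingers close. It gives the time, the measured TCP pose, the force and the opening at its end, in the units of the state.
- arm.read_state(): the state, without advancing time (a new reading comes with each control period).
- arm.get_image(name): name is "scene" or "top" or "wrist"; returns the picture (400x640x3 uint8, red, green, blue); there is no depth.
- arm.calibration(name): a dict with "fx", "fy", "cx", "cy" (pixels), "extrinsics" (4x4, takes a point from camera to world coordinates); the wrist camera has in their place "tool_from_camera" (4x4, takes a point from camera to tool coordinates, whose origin is the TCP and whose axes are the tool frame's). Camera axes: x right, y up, looking along -z (the intrinsics and any distortion apply to the point x, -y, -z); pixel columns grow to the right and rows downward; lengths in m; the calibration is good to about 2 mm. A picture is of the moment at which its call begins: read the wrist's pose just before it. calibration takes no time and is no camera call.
- arm.sign_off(): hands the job in, once; it reports no verdict.
The state is a dict: "time": time; "qpos": joint angles; "qd": joint speeds; "joint_torque": joint torques, N m; "eef_pos": TCP position; "orientation": TCP orientation; "ft_force": force on the tool from outside, world axes, zero at the start; "moment": the same for the moment, N m; "gripper_width": opening from 0.0 (shut) to 1.0 (fully open).
Only numpy, scipy, OpenCV 4.12 (cv2) and the standard library are available. Lean on these libraries where they do the work, as an engineer would, in place of code of your own. Each camera call takes 0.05 s, during which the arm holds its last target.

## Working session

There is one attempt and no reset: what is moved stays moved. The work goes in short steps, Python scripts to look and compute and a tool call to move; the robot and the scene stay as the last step left them, time stands still between calls to the robot, and variables do not carry over. Pictures are saved under pics/ and viewed, and the job is handed in when it is done.

Besides the shell and the picture viewer there is one more tool, called as a command line: name --argument value ..., lists and objects as JSON in quotes. drive_tool: Moves the arm, as the interface text tells. Its arguments: {"type":"object","properties":{"deltas":{"type":"array"},"newtons":{"type":"number"}},"required":["deltas"]}

```bash
ls; mkdir -p pics
python3 - <<'E'
from bench import arm
import cv2
print(arm.read_state(), arm.nose_length)
for n in ("scene","top"):
    cv2.imwrite(f"pics/{n}0.png",arm.get_image(n)[:,:,::-1])
for n in ("scene","top","wrist"): print(n,arm.calibration(n))
E
```

```text
pics
{'time': 0.0, 'qpos': array([ 1.10103051e+00,  5.33591774e-02,  1.61429540e+00, -2.14646020e-05,
        1.47601894e+00, -1.19003248e-01]), 'qd': array([ 0.00101616,  0.00096044,  0.00106015, -0.0014683 ,  0.00091627,
        0.00090071]), 'joint_torque': array([ 1.45741476e-03, -3.93678761e+01, -3.70178175e+01, -2.64452234e-05,
        6.89784836e-03,  2.08265000e-06]), 'eef_pos': array([0.21450196, 0.58642292, 0.2550607 ]), 'orientation': array([-1.57286501e+00,  2.25832236e-04, -3.50760750e-01]), 'ft_force': array([ 0.46176103, -0.42565687,  0.78647757]), 'moment': array([-0.02823223, -0.08109189,  0.03155891]), 'gripper_width': 0.9987192955760452} 0.025
scene {'fx': 400.518473404583, 'fy': 400.518473404583, 'cx': 326.1070883695108, 'cy': 196.64083257519457, 'extrinsics': array([[ 1.23945977e-01, -7.64717587e-01,  6.32332513e-01,
         1.07590444e+00],
       [ 9.92288952e-01,  9.56341179e-02, -7.88463831e-02,
        -4.03302340e-02],
       [-1.77346231e-04,  6.37229258e-01,  7.70674277e-01,
         8.51028010e-01],
       [ 0.00000000e+00,  0.00000000e+00,  0.00000000e
[... 166 characters left out ...]
254917,  0.98611736, -0.16451169,  0.31369246],
       [-0.99961271, -0.02492309, -0.01237999,  0.02872328],
       [-0.01630827,  0.16416882,  0.98629744,  1.14234985],
       [ 0.        ,  0.        ,  0.        ,  1.        ]])}
wrist {'fx': 343.7808170198811, 'fy': 343.7808170198811, 'cx': 321.1287684079724, 'cy': 203.370115261746, 'tool_from_camera': array([[ 7.43457356e-04, -9.48434498e-01, -3.16972318e-01,
        -8.16778822e-02],
       [ 1.26265068e-04,  3.16972493e-01, -9.48434723e-01,
        -1.17001216e-01],
       [ 9.99999716e-01,  6.65098240e-04,  3.55409678e-04,
        -6.30480587e-05],
       [ 0.00000000e+00,  0.00000000e+00,  0.00000000e+00,
         1.00000000e+00]])}
```

View pics/scene0.png

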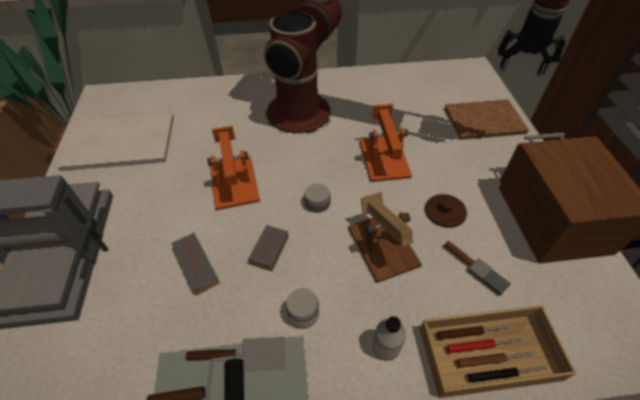

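View pics/top0.png

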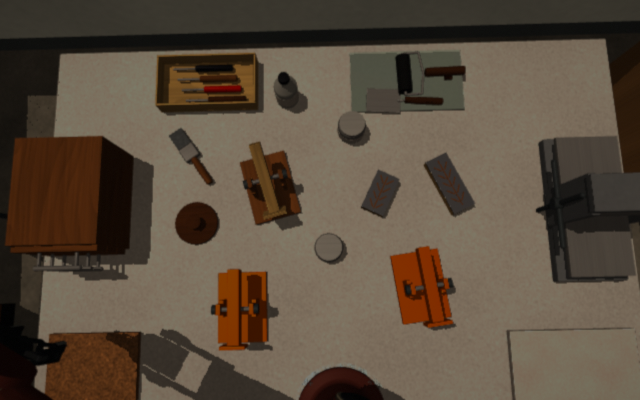

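The top view has the long block at about (449,184), the short one at (380,193), and the brown stand at (270,187) with the ledge at (272,214). The orange stands are look-alikes. I'll enlarge these regions to pick out corners.

Run:
```python
import cv2,numpy as np
t=cv2.imread("pics/top0.png"); s=cv2.imread("pics/scene0.png")
def z(im,x0,y0,w,h,k,n):
    c=cv2.resize(im[y0:y0+h,x0:x0+w],None,fx=k,fy=k,interpolation=cv2.INTER_CUBIC)
    c=cv2.convertScaleAbs(c,alpha=1.6,beta=10)
    for i in range(0,w,10): cv2.putText(c,str(x0+i),(i*k,8),0,.33,(0,255,255),1); cv2.line(c,(i*k,0),(i*k,4),(0,255,255),1)
    for i in range(0,h,10): cv2.putText(c,str(y0+i),(0,i*k+4),0,.33,(0,255,255),1)
    cv2.imwrite(n,c)
z(t,235,135,75,95,6,"pics/zt_stand.png")
z(t,355,145,125,80,6,"pics/zt_blocks.png")
z(s,340,185,90,100,6,"pics/zs_stand.png")
z(s,165,220,130,80,6,"pics/zs_blocks.png")
```

```text
(no output)
```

View pics/zt_stand.png

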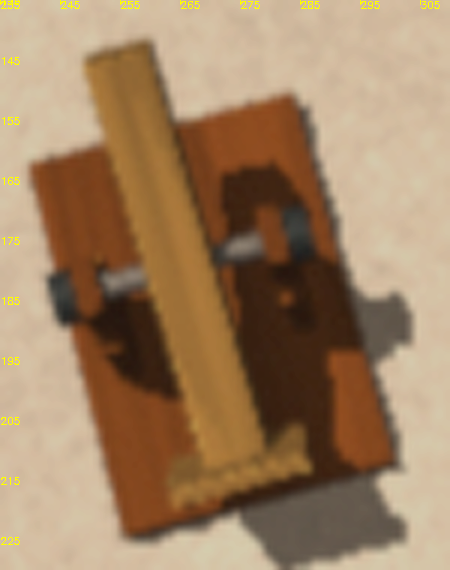

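View pics/zt_blocks.png

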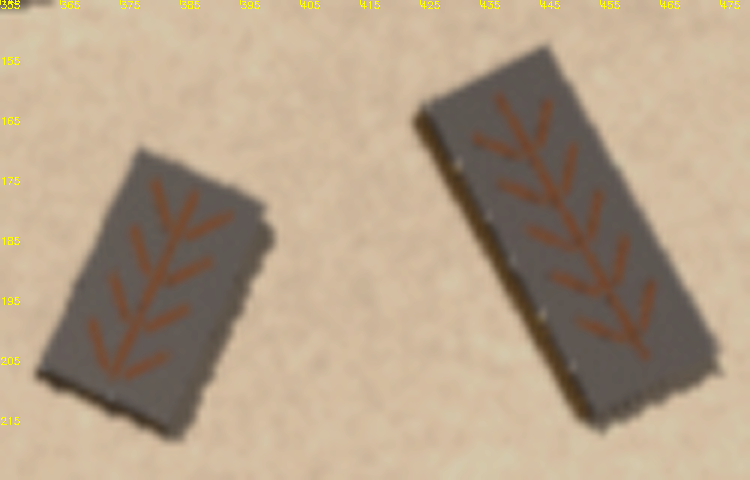

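View pics/zs_stand.png

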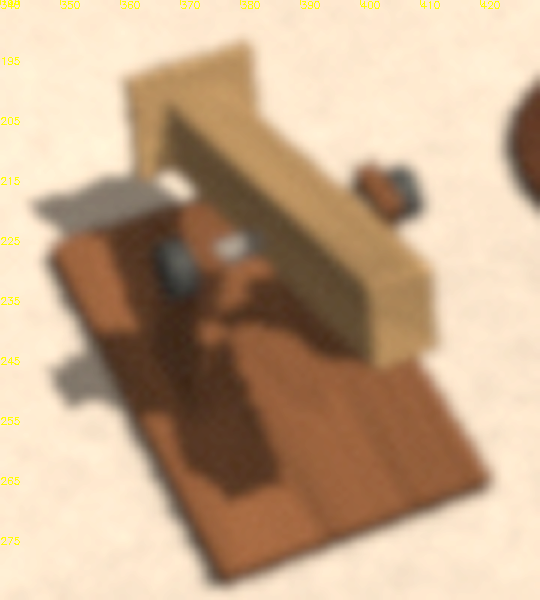

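View pics/zs_blocks.png

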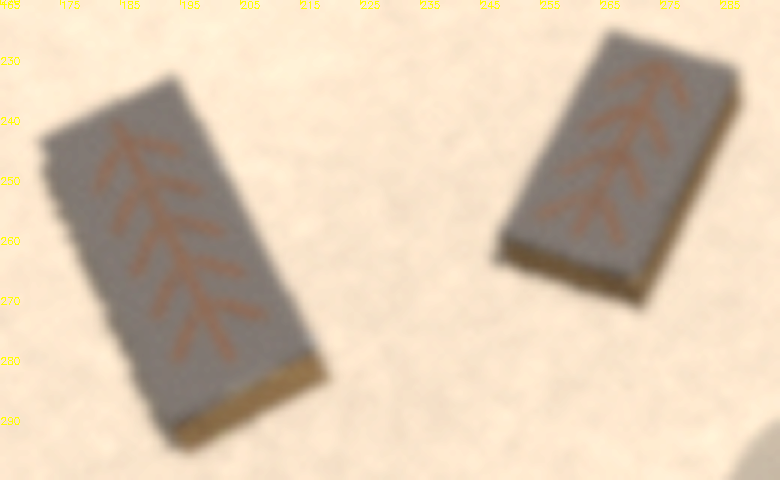

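```bash
cat > h.py <<'E'
import numpy as np, cv2
from scipy.optimize import least_squares
from scipy.spatial.transform import Rotation as Ro
from bench import arm
def proj(K,E,P):
    P=np.atleast_2d(P); p=(P-E[:3,3])@E[:3,:3]
    return np.c_[K['cx']+K['fx']*p[:,0]/-p[:,2], K['cy']-K['fy']*p[:,1]/-p[:,2]]
C={n:arm.calibration(n) for n in("scene","top","wrist")}
def pj(n,P): return proj(C[n],C[n]['extrinsics'],P)
def rz(a): return Ro.from_euler('z',a).as_matrix()
def ledge(p): # x,y of hinge, yaw, slope -> R, origin
    x,y,a,s=p[:4]; R=rz(a)@Ro.from_euler('y',-s).as_matrix()
    return R, np.array([x,y,.1])-R@np.array([.0765,0,-.028])
def wristE(st):
    T=np.eye(4);T[:3,:3]=Ro.from_euler('xyz',st['orientation']).as_matrix();T[:3,3]=st['eef_pos']
    return T@C['wrist']['tool_from_camera']
E
cat > fit.py <<'E'
from h import *
bl=np.array([[.075,-.03,.028],[.075,.03,.028],[-.075,-.03,.028],[-.075,.03,.028]])
obT=[(446.2,152.5),(425.8,162.5),(474.7,203.7),(453.3,215.3)]
obS=[(217.5,278.3),(193.7,292),(194.2,233),(171.7,244.2)]
# order for top: far-right, far-left, near-right, near-left ; scene view mirrored
obS=[(193.7,292),(217.5,278.3),(171.7,244.2),(194.2,233)]
for names in (("top",),("scene",),("top","scene")):
    def f(p):
        W=bl@rz(p[2]).T+[p[0],p[1],0]
        return np.concatenate([(pj(n,W)-(obT if n=="top" else obS)).ravel() for n in names])
    r=least_squares(f,[.5,-.25,.5],loss='soft_l1'); print(names,r.x,np.abs(f(r.x)).round(1))
# stand
F=np.array([[.085,-.06,.014],[.085,.06,.014],[-.085,.06,.014],[-.085,-.06,.014]])
fT=[(284.2,150.8),(240,162.2),(255.8,223.7),(300.3,212.5)]
fS=[(376.7,281.7),(421.3,265.3),None,(348.7,227.5)]
B=np.array([[.166,.013,0],[.166,-.013,0],[0,.013,0],[0,-.013,0]])
bT=[(250,145.3),(260.3,142),None,None]
bS=[(412,230.3),(401.7,235),None,(368.3,202.5)]
def f(p,full=False):
    out=[]
    W=F@rz(p[2]).T+[p[0],p[1],0]
    hx=np.array([p[0],p[1],0])+rz(p[2])@[p[4],0,0]
    R,o=ledge([hx[0],hx[1],p[2],p[3]]); WB=B@R.T+o
    for n,w,ob in (("top",W,fT),("scene",W,fS),("top",WB,bT),("scene",WB,bS)):
        q=pj(n,w)
        for a,b in zip(q,ob):
            if b: out.append(a-b)
    out.append([(p[4])/.002,0])
    return np.array(out).ravel()
r=least_squares(f,[.55,.13,.2,.55,0],loss='soft_l1'); print(r.x,f(r.x).reshape(-1,2).round(1))
p=r.x; hx=np.array([p[0],p[1],0])+rz(p[2])@[p[4],0,0]
R,o=ledge([hx[0],hx[1],p[2],p[3]]); print("ledge",o)
L=np.array([[0,.028,.012],[0,-.028,.012],[-.008,.028,.012],[-.008,-.028,.012],[0,.013,0],[0,-.013,0]])
for n in("top","scene"): print(n,pj(n,L@R.T+o).round(1))
E
python3 fit.py
```

```text
('top',) [ 0.54972107 -0.29131249  0.42463001] [0.  0.1 0.4 0.1 0.1 0.8 0.3 0.5]
('scene',) [ 0.55649548 -0.28924756  0.44799197] [0.3 0.2 1.  0.4 0.8 0.2 0.2 0.1]
('top', 'scene') [ 0.55253513 -0.29071     0.43250062] [0.5 1.1 0.9 1.  0.1 0.5 0.2 1.6 1.4 1.6 0.  0.7 0.8 1.9 0.3 1.4]
[0.55757067 0.1666306  0.23933938 0.42156984 0.00077947] [[-0.1 -1.5]
 [-0.5 -1.2]
 [-0.9 -0. ]
 [ 0.3 -1. ]
 [-0.6 -0.7]
 [ 0.5 -0.5]
 [-1.1 -2.6]
 [-1.4 -0.9]
 [-0.6 -0.5]
 [-0.3  0.1]
 [-1.1 -1. ]
 [-0.8 -1.1]
 [ 0.4  0. ]]
ledge [0.47938459 0.1475519  0.09424524]
top [[262.1 215.4]
 [285.3 209.2]
 [263.1 218.6]
 [286.2 212.4]
 [268.4 212.4]
 [279.1 209.6]]
scene [[382.3 192.5]
 [361.3 198.8]
 [380.9 191.2]
 [360.  197.5]
 [377.2 198.5]
 [367.5 201.4]]
```

```bash
cat >> h.py <<'E'
def to(x,y,z,yaw):
    st=arm.read_state(); R=Ro.from_euler('xyz',st['orientation']).as_matrix()
    d=R.T@(np.array([x,y,z])-st['eef_pos']); cur=np.arctan2(R[1,0],R[0,0])
    a=(cur-yaw+np.pi)%(2*np.pi)-np.pi
    print("x %.1f y %.1f z %.1f mm yaw %.3f  (dist %.0f)"%(*(d*1e3),a,np.linalg.norm(d)*1e3))
E
python3 -c "
from h import *
to(.5575,.1666,.30,.239)"
```

```text
x 466.3 y -44.4 z -276.5 mm yaw -0.590  (dist 544)
```

drive_tool --deltas '[{"hand": 1,"x": 40,"y": -15,"z": -23,"yaw": -0.05},{"hand": 1,"x": 75,"y": -30,"z": -46,"yaw": -0.1},{"hand": 1,"x": 110,"y": -44,"z": -65,"yaw": -0.16},{"hand": 1,"x": 145,"y": -44,"z": -86,"yaw": -0.22},{"hand": 1,"x": 180,"y": -44,"z": -107,"yaw": -0.28},{"hand": 1,"x": 215,"y": -44,"z": -128,"yaw": -0.34},{"hand": 1,"x": 250,"y": -44,"z": -148,"yaw": -0.4},{"hand": 1,"x": 285,"y": -44,"z": -169,"yaw": -0.46},{"hand": 1,"x": 320,"y": -44,"z": -190,"yaw": -0.52},{"hand": 1,"x": 355,"y": -44,"z": -211,"yaw": -0.58},{"hand": 1,"x": 390,"y": -44,"z": -232,"yaw": -0.59},{"hand": 1,"x": 425,"y": -44,"z": -252,"yaw": -0.59}]'

```text
time: 1.1
eef_pos: [0.5272, 0.2026, 0.2991]
orientation: [-1.572, 0.002, 0.239]
ft_force: [1.4, 1.0, 0.1]
gripper_width: 1.006
```

```bash
python3 -c "
from h import *
to(.5575,.1666,.30,.239)"
```

```text
x 20.9 y -0.9 z -42.1 mm yaw 0.000  (dist 47)
```

drive_tool --deltas '[{"hand": 1,"x": 11,"y": 0,"z": -21,"yaw": 0},{"hand": 1,"x": 21,"y": 0,"z": -42,"yaw": 0},{"hand": 1,"x": 21,"y": 0,"z": -42,"yaw": 0},{"hand": 1,"x": 21,"y": 0,"z": -42,"yaw": 0}]'

```text
time: 1.43
eef_pos: [0.5577, 0.1659, 0.2983]
orientation: [-1.572, 0.003, 0.237]
ft_force: [-0.2, -0.3, -1.0]
gripper_width: 0.999
```

Run:
```python
from h import *
import json
st=arm.read_state(); im=arm.get_image("wrist")
cv2.imwrite("pics/w1.png",im[:,:,::-1])
json.dump([list(st['eef_pos']),list(st['orientation'])],open("w1.json","w"))
print(st['eef_pos'],st['orientation'],st['time'])
```

```text
[0.55768513 0.16589773 0.29832263] [-1.57156474  0.00332788  0.23726245] 1.4333
```

View pics/w1.png

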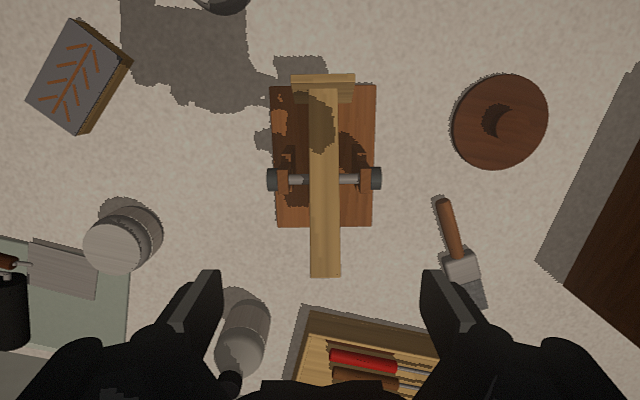

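The wrist view shows the beam running down the image, with the uphill end at about (325,276) and the ledge near row 75–105. It's nearly square to the tool. I'll enlarge it for a fit.

Run:
```python
import cv2
t=cv2.imread("pics/w1.png")
x0,y0,w,h,k=260,65,130,115,6
def z(x0,y0,w,h,k,n):
    c=cv2.resize(t[y0:y0+h,x0:x0+w],None,fx=k,fy=k,interpolation=cv2.INTER_CUBIC)
    c=cv2.convertScaleAbs(c,alpha=1.6,beta=10)
    for i in range(0,w,10): cv2.putText(c,str(x0+i),(i*k,8),0,.33,(0,255,255),1)
    for i in range(0,h,10): cv2.putText(c,str(y0+i),(0,i*k+4),0,.33,(0,255,255),1)
    cv2.imwrite(n,c)
z(260,65,130,75,6,"pics/w1a.png"); z(260,165,130,120,5,"pics/w1b.png")
```

```text
(no output)
```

View pics/w1a.png

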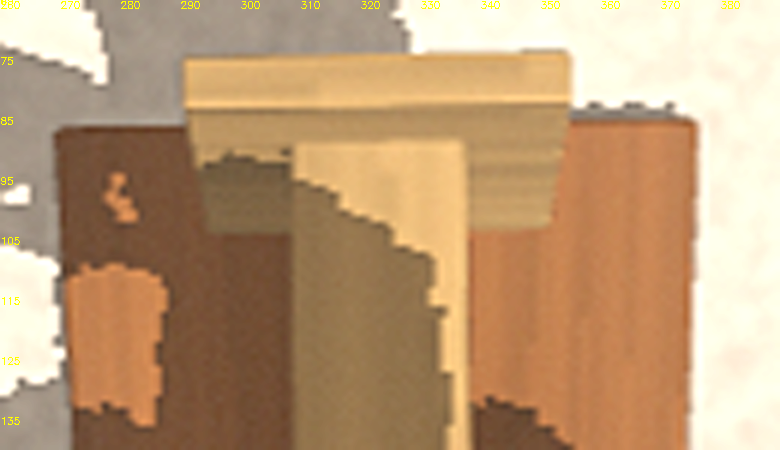

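View pics/w1b.png

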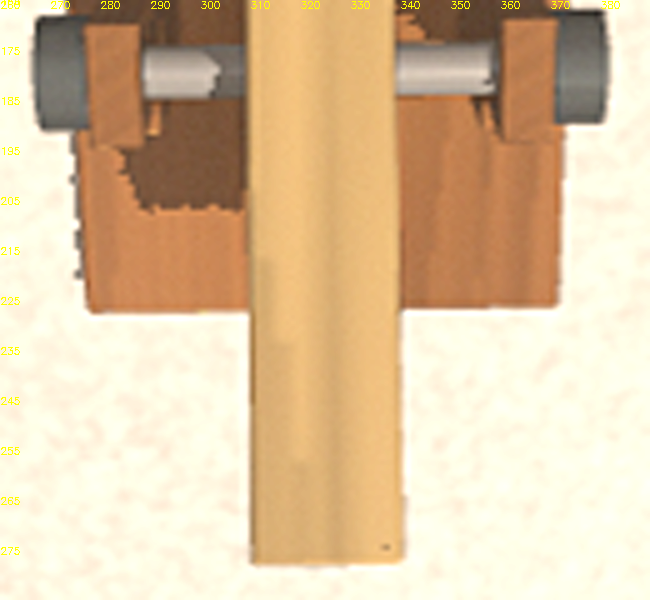

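```bash
cat > fit2.py <<'E'
from h import *
import json
a=json.load(open("w1.json")); E=wristE({'eef_pos':np.array(a[0]),'orientation':a[1]})
P=np.array([[.166,-.013,0],[.166,.013,0],[0,-.013,0],[0,.013,0],[0,-.028,.012],[0,.028,.012],[-.008,-.028,.012],[-.008,.028,.012]])
ob=np.array([(309.5,277.2),(340.5,276.9),(309,88.2),(337.4,88),(291,82.8),(354.6,82),(290.7,74.4),(354.9,73.2)])
F=np.array([[.085,-.06,.014],[.085,.06,.014]]); fo=np.array([(277.5,227.2),(371.5,226)])
def f(p,full=0):
    R,o=ledge(p); W=P@R.T+o
    FW=F@rz(p[2]).T+[p[0],p[1],0]
    return np.concatenate([(proj(C['wrist'],E,W)-ob).ravel(),(proj(C['wrist'],E,FW)-fo).ravel()])
r=least_squares(f,[.557,.167,.239,.45],loss='soft_l1'); print(r.x,"\n",f(r.x).reshape(-1,2).round(1)); R,o=ledge(r.x); print("ledge",o)
E
python3 fit2.py; python3 -c "
from h import *
to(.5525,-.2907,.25,.4325)"
```

```text
[0.55570509 0.16790444 0.24880788 0.4845115 ] 
 [[-0.1 -0.1]
 [ 0.6 -0.1]
 [-0.5  0.7]
 [-0.   0.5]
 [-0.4 -0.5]
 [ 0.7 -0.5]
 [-0.  -0.6]
 [ 0.1 -0.3]
 [-1.   0.9]
 [ 0.3  1.1]]
ledge [0.47745447 0.14802311 0.0891454 ]
x -112.6 y 49.1 z -443.3 mm yaw -0.194  (dist 460)
```

drive_tool --deltas '[{"hand": 1,"x": -10,"y": 4,"z": -39,"yaw": -0.02},{"hand": 1,"x": -20,"y": 8,"z": -78,"yaw": -0.04},{"hand": 1,"x": -30,"y": 12,"z": -117,"yaw": -0.06},{"hand": 1,"x": -40,"y": 16,"z": -156,"yaw": -0.08},{"hand": 1,"x": -50,"y": 20,"z": -195,"yaw": -0.1},{"hand": 1,"x": -60,"y": 25,"z": -234,"yaw": -0.12},{"hand": 1,"x": -70,"y": 30,"z": -273,"yaw": -0.14},{"hand": 1,"x": -80,"y": 35,"z": -312,"yaw": -0.16},{"hand": 1,"x": -90,"y": 40,"z": -351,"yaw": -0.18},{"hand": 1,"x": -100,"y": 45,"z": -390,"yaw": -0.194},{"hand": 1,"x": -108,"y": 49,"z": -425,"yaw": -0.194},{"hand": 1,"x": -113,"y": 49,"z": -443,"yaw": -0.194}]'

```text
time: 2.48
eef_pos: [0.5515, -0.2923, 0.2488]
orientation: [-1.57, 0.004, 0.432]
ft_force: [0.5, -0.1, -1.1]
gripper_width: 0.999
```

drive_tool --deltas '[{"hand": 1,"x": 0,"y": 0,"z": 0,"yaw": 0},{"hand": 1,"x": 0,"y": 0,"z": 0,"yaw": 0},{"hand": 1,"x": 0,"y": 0,"z": 0,"yaw": 0}]'

```text
time: 2.73
eef_pos: [0.5517, -0.2905, 0.2487]
orientation: [-1.569, 0.004, 0.434]
ft_force: [-0.2, -0.0, -0.4]
gripper_width: 0.999
```

Run:
```python
from h import *
import json
st=arm.read_state(); im=arm.get_image("wrist")
cv2.imwrite("pics/w2.png",im[:,:,::-1])
json.dump([list(st['eef_pos']),list(st['orientation'])],open("w2.json","w"))
print(st['eef_pos'],st['orientation'],st['time'],st['qpos'],np.abs(st['qd']).max())
```

```text
[ 0.55170785 -0.29054167  0.24868461] [-1.56913012  0.00423191  0.43357612] 2.7333 [-0.60285132  0.05626783  1.62195735 -0.00280846  1.46695711 -2.60692412] 0.009791492625838607
```

View pics/w2.png

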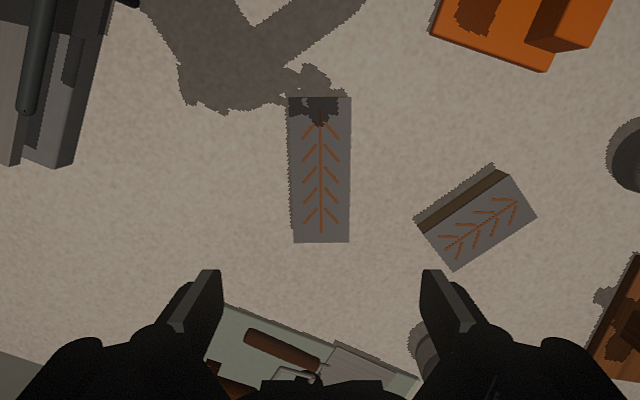

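```bash
cat > fit3.py <<'E'
from h import *
import json
a=json.load(open("w2.json")); E=wristE({'eef_pos':np.array(a[0]),'orientation':a[1]})
bl=np.array([[-.075,-.03,.028],[-.075,.03,.028],[.075,-.03,.028],[.075,.03,.028]])
ob=np.array([(287.5,97),(351,97),(293.7,242.5),(349.3,242)])
f=lambda p:(proj(C['wrist'],E,bl@rz(p[2]).T+[p[0],p[1],0])-ob).ravel()
r=least_squares(f,[.55,-.29,.43]); print(r.x,f(r.x).round(1)); to(*r.x[:2],.10,r.x[2])
t=cv2.imread("pics/w2.png"); c=cv2.resize(t[85:255,270:370],None,fx=3.5,fy=3.5,interpolation=cv2.INTER_CUBIC)
c=cv2.convertScaleAbs(c,alpha=1.6,beta=10)
for q in ob: cv2.circle(c,tuple(int(v) for v in ((q-[270,85])*3.5+1.5)),3,(0,255,0),1)
cv2.imwrite("pics/w2a.png",c)
E
python3 fit3.py
```

```text
[ 0.5515651  -0.29100668  0.44578859] [-0.1  0.1  0.3 -0.7 -0.2  0.5 -0.   0.3]
x 0.1 y 148.9 z -0.7 mm yaw -0.012  (dist 149)
```

View pics/w2a.png

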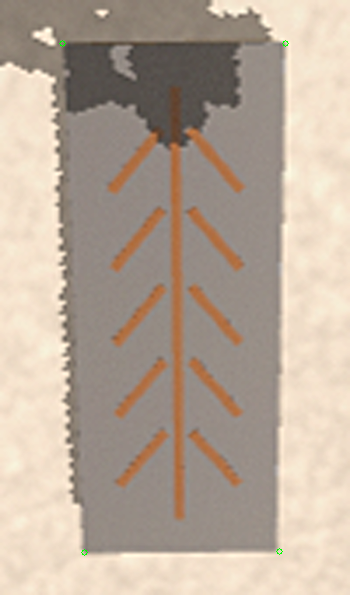

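drive_tool --deltas '[{"hand": 1,"x": 0,"y": 35,"z": -0.7,"yaw": -0.012},{"hand": 1,"x": 0,"y": 70,"z": -0.7,"yaw": -0.012},{"hand": 1,"x": 0,"y": 105,"z": -0.7,"yaw": -0.012},{"hand": 1,"x": 0,"y": 140,"z": -0.7,"yaw": -0.012},{"hand": 1,"x": 0,"y": 170,"z": -0.7,"yaw": -0.012},{"hand": 1,"x": 0,"y": 190,"z": -0.7,"yaw": -0.012},{"hand": 1,"x": 0,"y": 205,"z": -0.7,"yaw": -0.012},{"hand": 1,"x": 0,"y": 213,"z": -0.7,"yaw": -0.012},{"hand": 1,"x": 0,"y": 217,"z": -0.7,"yaw": -0.012},{"hand": 1,"x": 0,"y": 217,"z": -0.7,"yaw": -0.012}]'

```text
time: 3.62
eef_pos: [0.5517, -0.2907, 0.0322]
orientation: [-1.57, 0.004, 0.447]
ft_force: [-0.1, -0.5, -0.1]
gripper_width: 1.0
```

Run:
```python
from h import *
st=arm.read_state(); print(st['eef_pos'],st['orientation']); im=arm.get_image("wrist")
cv2.imwrite("pics/w3.png",im[:,:,::-1])
to(.5516,-.2910,.030,.4458)
```

```text
[ 0.55165699 -0.29072603  0.03223498] [-1.56989427  0.00380225  0.44691194]
x -0.3 y 3.1 z 0.4 mm yaw 0.001  (dist 3)
```

View pics/w3.png

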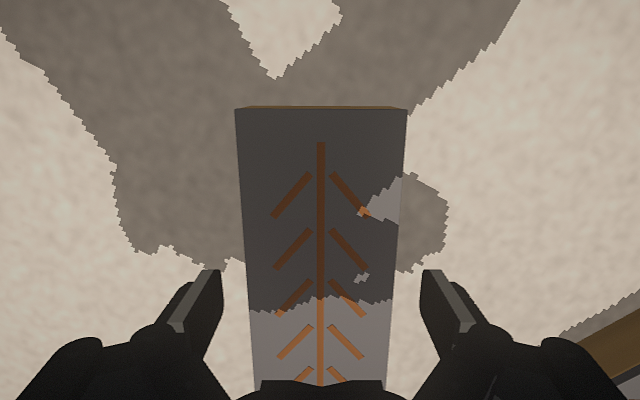

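The block sits centred between the open pads (left pad 220, right pad 421, block middle about 321). Closing.

drive_tool --deltas '[{"hand": 1,"x": 0,"y": 3,"z": 0,"yaw": 0},{"hand": 0.6,"x": 0,"y": 3,"z": 0,"yaw": 0},{"hand": 0.4,"x": 0,"y": 3,"z": 0,"yaw": 0},{"hand": 0.2,"x": 0,"y": 3,"z": 0,"yaw": 0},{"hand": 0,"x": 0,"y": 3,"z": 0,"yaw": 0},{"hand": 0,"x": 0,"y": 3,"z": 0,"yaw": 0},{"hand": 0,"x": 0,"y": 3,"z": 0,"yaw": 0},{"hand": 0,"x": 0,"y": 3,"z": 0,"yaw": 0}]' --newtons 35

```text
time: 4.33
eef_pos: [0.5528, -0.2918, 0.0314]
orientation: [-1.573, 0.002, 0.447]
ft_force: [-0.5, -0.3, 6.1]
gripper_width: 0.694
```

drive_tool --deltas '[{"hand": 0,"x": 0,"y": -10,"z": 0,"yaw": 0},{"hand": 0,"x": 0,"y": -25,"z": 0,"yaw": 0},{"hand": 0,"x": 0,"y": -45,"z": 0,"yaw": 0},{"hand": 0,"x": 0,"y": -70,"z": 0,"yaw": 0},{"hand": 0,"x": 0,"y": -95,"z": 0,"yaw": 0},{"hand": 0,"x": 0,"y": -120,"z": 0,"yaw": 0},{"hand": 0,"x": 0,"y": -120,"z": 0,"yaw": 0},{"hand": 0,"x": 0,"y": -120,"z": 0,"yaw": 0},{"hand": 0,"x": 0,"y": -120,"z": 0,"yaw": 0}]'

```text
time: 5.08
eef_pos: [0.5522, -0.291, 0.1503]
orientation: [-1.571, 0.003, 0.447]
ft_force: [-0.1, -0.8, -2.3]
gripper_width: 0.69
```

Run:
```python
from h import *
st=arm.read_state(); print(st['eef_pos'],st['orientation'],st['gripper_width']); im=arm.get_image("wrist")
cv2.imwrite("pics/w4.png",im[:,:,::-1])
cv2.imwrite("pics/s4.png",cv2.resize(arm.get_image("scene")[180:320,100:300,::-1],None,fx=4,fy=4))
```

```text
[ 0.55219078 -0.2909787   0.1503476 ] [-1.57113929  0.00310718  0.44651158] 0.6902214023476534
```

View pics/w4.png

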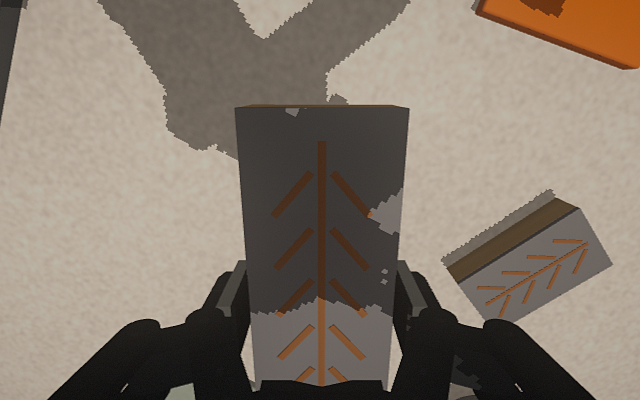

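View pics/s4.png

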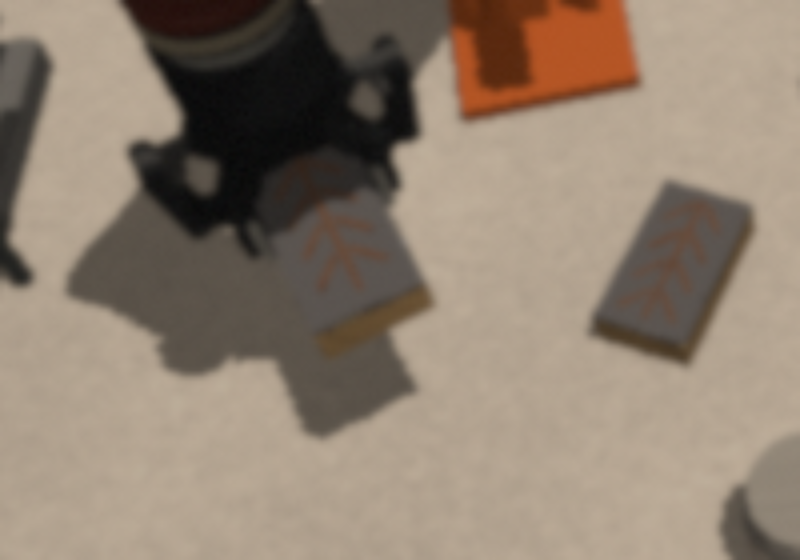

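The block is held level and the short block is where it was. Next, the approach geometry over the beam.

```bash
cat > plan.py <<'E'
from h import *
LP=[.5557,.1679,.2488,.4845]; R,o=ledge(LP)
def tcp(x,y,z): return o+R@np.array([x,y,z])+[0,0,.015]
if __name__=="__main__":
    c=tcp(.097,0,.049); e=tcp(.080,0,.016); s=tcp(.075,0,.016)
    print("contact",c,"flat",e,"seated",s); to(c[0],c[1],.25,.2488)
E
python3 plan.py
```

```text
contact [0.53852236 0.16353578 0.19268611] flat [0.53883914 0.16361626 0.15556613] seated [0.53455084 0.16252676 0.1532373 ]
x 183.8 y -101.2 z 415.5 mm yaw 0.198  (dist 465)
```

drive_tool --deltas '[{"hand": 0,"x": 5,"y": -30,"z": 10,"yaw": 0},{"hand": 0,"x": 15,"y": -60,"z": 30,"yaw": 0},{"hand": 0,"x": 30,"y": -85,"z": 60,"yaw": 0.02},{"hand": 0,"x": 45,"y": -101,"z": 95,"yaw": 0.05},{"hand": 0,"x": 60,"y": -101,"z": 130,"yaw": 0.07},{"hand": 0,"x": 75,"y": -101,"z": 165,"yaw": 0.09},{"hand": 0,"x": 90,"y": -101,"z": 200,"yaw": 0.11},{"hand": 0,"x": 105,"y": -101,"z": 235,"yaw": 0.13},{"hand": 0,"x": 120,"y": -101,"z": 270,"yaw": 0.15},{"hand": 0,"x": 135,"y": -101,"z": 305,"yaw": 0.17},{"hand": 0,"x": 150,"y": -101,"z": 340,"yaw": 0.19},{"hand": 0,"x": 165,"y": -101,"z": 373,"yaw": 0.198}]'

```text
time: 6.18
eef_pos: [0.5385, 0.119, 0.2477]
orientation: [-1.569, 0.008, 0.248]
ft_force: [0.6, -0.4, -1.0]
gripper_width: 0.689
```

```bash
python3 plan.py
```

```text
contact [0.53852236 0.16353578 0.19268611] flat [0.53883914 0.16361626 0.15556613] seated [0.53455084 0.16252676 0.1532373 ]
x 10.9 y -2.3 z 43.1 mm yaw -0.001  (dist 45)
```

drive_tool --deltas '[{"hand": 0,"x": 5,"y": 0,"z": 20,"yaw": 0},{"hand": 0,"x": 9,"y": 0,"z": 36,"yaw": 0},{"hand": 0,"x": 11,"y": 0,"z": 43,"yaw": 0},{"hand": 0,"x": 11,"y": 10,"z": 43,"yaw": 0},{"hand": 0,"x": 11,"y": 25,"z": 43,"yaw": 0},{"hand": 0,"x": 11,"y": 40,"z": 43,"yaw": 0},{"hand": 0,"x": 11,"y": 40,"z": 43,"yaw": 0},{"hand": 0,"x": 11,"y": 40,"z": 43,"yaw": 0}]'

```text
time: 6.85
eef_pos: [0.5373, 0.1621, 0.2054]
orientation: [-1.569, 0.012, 0.247]
ft_force: [1.0, 0.2, -2.2]
gripper_width: 0.698
```

Run:
```python
from h import *
st=arm.read_state(); print(st['eef_pos'],st['orientation'],st['ft_force']); im=arm.get_image("wrist")
import plan
to(.5385,.1635,.1927,.2488)
im=im[:,:,::-1].copy()
P=np.array([[0,-.028,.012],[0,.028,.012],[0,-.013,0],[0,.013,0]])@plan.R.T+plan.o
for q in proj(C['wrist'],wristE(st),P): cv2.circle(im,tuple(int(round(v)) for v in q),3,(0,255,0),1)
cv2.imwrite("pics/w5.png",cv2.convertScaleAbs(im,alpha=1.4))
```

```text
[0.53732417 0.16209046 0.20541142] [-1.56925712  0.01217116  0.24657378] [ 1.03426505  0.15981202 -2.24927016]
x 0.8 y 14.2 z 1.0 mm yaw -0.002  (dist 14)
```

View pics/w5.png

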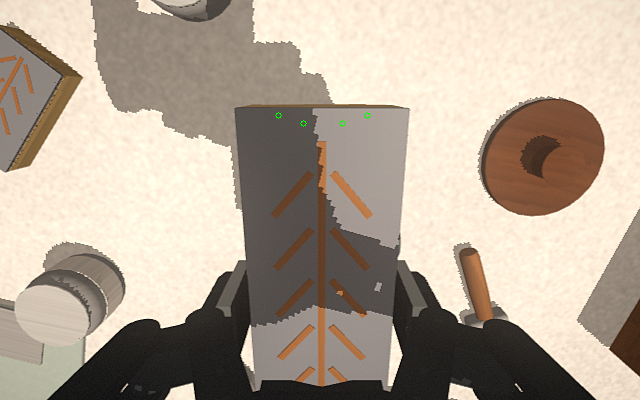

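Block and ledge are concentric: the projected ledge points centre on column 323 and the block on 322. Lowering vertically in small steps so the uphill end touches first and the block pivots in the pads.

drive_tool --deltas '[{"hand": 0,"x": 1,"y": 3,"z": 1,"yaw": 0},{"hand": 0,"x": 1,"y": 6,"z": 1,"yaw": 0},{"hand": 0,"x": 1,"y": 9,"z": 1,"yaw": 0},{"hand": 0,"x": 1,"y": 12,"z": 1,"yaw": 0},{"hand": 0,"x": 1,"y": 15,"z": 1,"yaw": 0},{"hand": 0,"x": 1,"y": 18,"z": 1,"yaw": 0},{"hand": 0,"x": 1,"y": 20,"z": 1,"yaw": 0},{"hand": 0,"x": 1,"y": 20,"z": 1,"yaw": 0}]' --newtons 25

```text
time: 7.57
eef_pos: [0.5385, 0.1635, 0.1874]
orientation: [-1.57, 0.01, 0.247]
ft_force: [-3.7, -1.1, 1.8]
gripper_width: 0.693
```

Run:
```python
from h import *
st=arm.read_state(); print(st['eef_pos'],st['orientation'],st['ft_force'],st['moment']); im=arm.get_image("wrist")
cv2.imwrite("pics/w6.png",im[:,:,::-1])
s=arm.get_image("scene")[150:310,320:520,::-1]
cv2.imwrite("pics/s6.png",cv2.convertScaleAbs(cv2.resize(s,None,fx=3,fy=3,interpolation=2),alpha=1.5))
to(.5388,.1636,.1555,.2488)
```

```text
[0.53849471 0.16352916 0.18744911] [-1.56957121  0.0100584   0.24677485] [-3.69984159 -1.11328323  1.80898704] [-0.13229916  0.33151159 -0.02955017]
x 0.6 y 31.9 z -0.0 mm yaw -0.002  (dist 32)
```

View pics/w6.png

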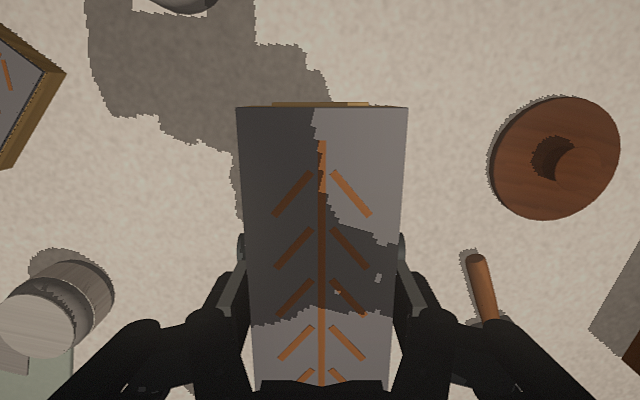

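View pics/s6.png

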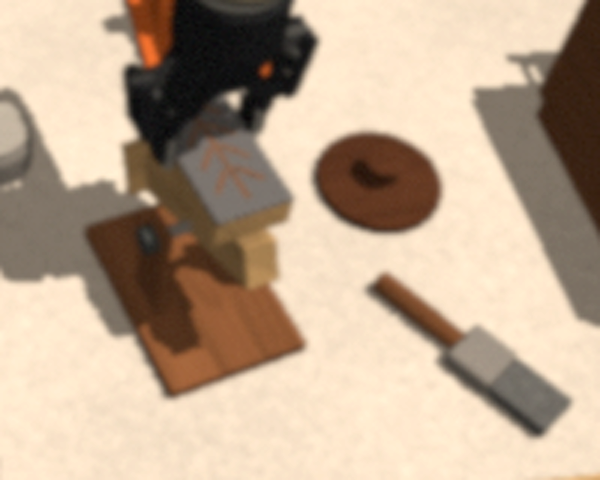

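The ledge now shows behind the block, columns 272–368, centred at 320 against 321 for the block. The uphill end has just touched, at the predicted height. Continuing down.

drive_tool --deltas '[{"hand": 0,"x": 0,"y": 2,"z": 0,"yaw": 0},{"hand": 0,"x": 0,"y": 4,"z": 0,"yaw": 0},{"hand": 0,"x": 0,"y": 6,"z": 0,"yaw": 0},{"hand": 0,"x": 0,"y": 8,"z": 0,"yaw": 0},{"hand": 0,"x": 0,"y": 10,"z": 0,"yaw": 0}]'

```text
time: 8.08
eef_pos: [0.537, 0.1632, 0.1776]
orientation: [-1.57, 0.014, 0.247]
ft_force: [-10.3, -3.7, 5.4]
gripper_width: 0.69
```

Run:
```python
from h import *
st=arm.read_state(); print(st['eef_pos'],st['orientation'],st['ft_force'],st['moment']); im=arm.get_image("wrist")
cv2.imwrite("pics/w7.png",im[:,:,::-1])
to(.5388,.1636,.1555,.2488)
```

```text
[0.53697085 0.16316043 0.17760759] [-1.56975275  0.01435198  0.24685571] [-10.31412443  -3.67516752   5.4297902 ] [-0.38224224  1.2020493  -0.03815823]
x 2.3 y 21.5 z -0.0 mm yaw -0.002  (dist 22)
```

View pics/w7.png

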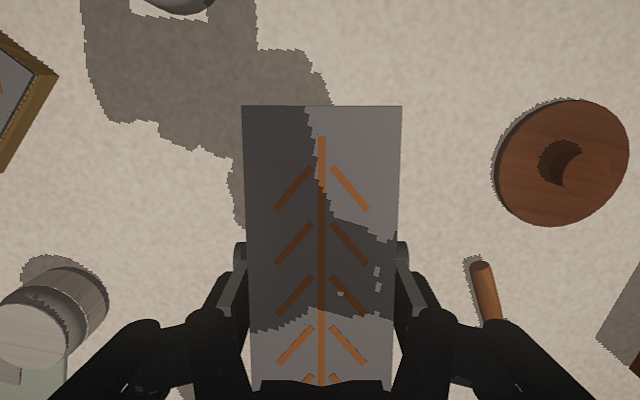

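The block is pivoting: its near end has narrowed from 172 to 160 px as it dips. Forces are moderate, so I'll continue.

drive_tool --deltas '[{"hand": 0,"x": 0,"y": 2,"z": 0,"yaw": 0},{"hand": 0,"x": 0,"y": 4,"z": 0,"yaw": 0},{"hand": 0,"x": 0,"y": 6,"z": 0,"yaw": 0},{"hand": 0,"x": 0,"y": 8,"z": 0,"yaw": 0},{"hand": 0,"x": 0,"y": 10,"z": 0,"yaw": 0}]'

```text
time: 8.55
eef_pos: [0.5359, 0.1629, 0.1672]
orientation: [-1.57, 0.017, 0.247]
ft_force: [-7.8, -3.9, 4.6]
gripper_width: 0.693
```

Run:
```python
from h import *
st=arm.read_state(); print(st['eef_pos'],st['orientation'],st['ft_force'],st['moment']); im=arm.get_image("wrist")
cv2.imwrite("pics/w8.png",im[:,:,::-1])
s=arm.get_image("scene")[150:310,320:520,::-1]
cv2.imwrite("pics/s8.png",cv2.convertScaleAbs(cv2.resize(s,None,fx=3,fy=3,interpolation=2),alpha=1.5))
to(.5388,.1636,.1555,.2488)
```

```text
[0.53594133 0.16290929 0.16724365] [-1.56984504  0.01681106  0.24689188] [-7.8226592  -3.89650396  4.55936626] [-0.24783356  0.67671581 -0.00140126]
x 3.2 y 11.3 z -0.1 mm yaw -0.002  (dist 12)
```

View pics/w8.png

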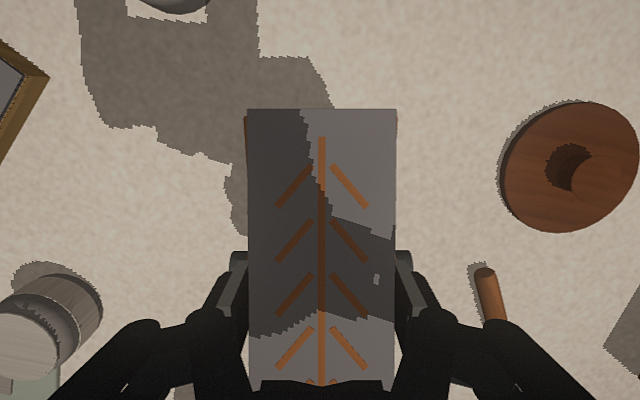

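View pics/s8.png

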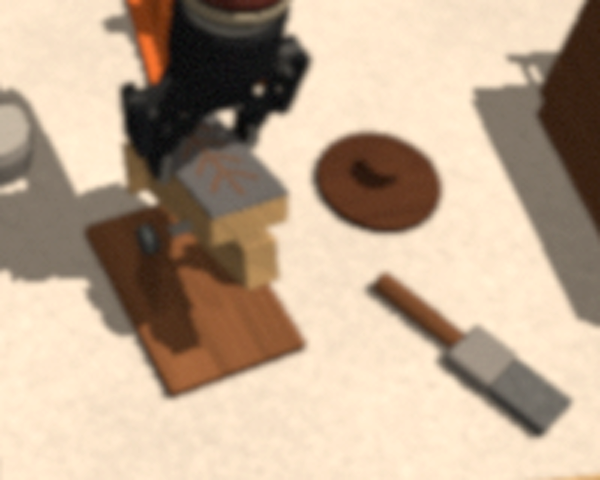

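drive_tool --deltas '[{"hand": 0,"x": 1.5,"y": 1,"z": 0,"yaw": 0},{"hand": 0,"x": 3,"y": 3,"z": 0,"yaw": 0},{"hand": 0,"x": 5,"y": 5,"z": 0,"yaw": 0},{"hand": 0,"x": 5,"y": 7,"z": 0,"yaw": 0},{"hand": 0,"x": 5,"y": 9,"z": 0,"yaw": 0}]'

```text
time: 9.07
eef_pos: [0.5398, 0.164, 0.1577]
orientation: [-1.57, 0.019, 0.247]
ft_force: [-6.1, -2.5, 4.5]
gripper_width: 0.69
```

Run:
```python
from h import *
st=arm.read_state(); print(st['eef_pos'],st['orientation'],st['ft_force'],st['moment']); im=arm.get_image("wrist")
cv2.imwrite("pics/w9.png",im[:,:,::-1])
to(.5388,.1636,.1555,.2488)
```

```text
[0.5398221  0.16401956 0.15769916] [-1.56970378  0.01915592  0.24702779] [-6.13949815 -2.4898469   4.51003011] [-0.20817077  0.50581394  0.00262844]
x -1.1 y 1.9 z -0.2 mm yaw -0.002  (dist 2)
```

View pics/w9.png

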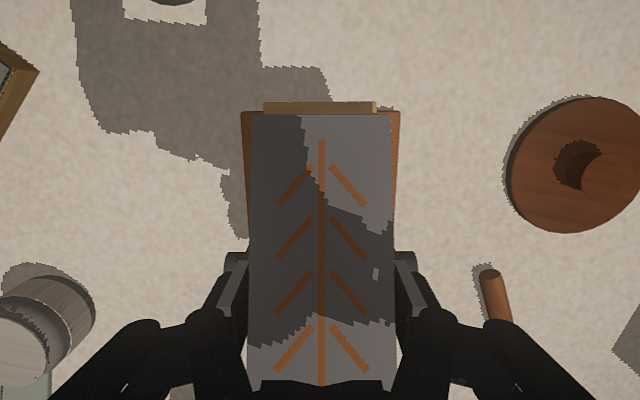

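```bash
cat > blk.py <<'E'
from plan import *
st=arm.read_state(); E=wristE(st)
def pt(x,zz,pit,ob=None):
    # block origin at ledge (x,0,zz), pitch deviation pit (lower end raised +)
    Rb=R@Ro.from_euler('y',pit).as_matrix(); 
    return o+R@np.array([x,0,zz])+(np.array([[-.075,-.03,.028],[-.075,.03,.028],[-.075,0,0],[.0,-.03,.028],[.0,.03,.028]])@Rb.T)
for x in(.075,.08):
  for pit in (0,.1,.2):
    # underside uphill corner on beam
    z=np.sin(pit)*.075
    print(x,pit,proj(C['wrist'],E,pt(x,z,pit)).round(1).tolist())
L=np.array([[0,-.028,.012],[0,.028,.012],[-.008,-.028,.012],[-.008,.028,.012]])@R.T+o
print(proj(C['wrist'],E,L).round(1).tolist())
E
python3 blk.py
python3 -c "
import cv2;t=cv2.imread('pics/w9.png')[85:195,230:415];cv2.imwrite('pics/w9a.png',cv2.convertScaleAbs(cv2.resize(t,None,fx=4,fy=4,interpolation=2),alpha=1.6))"
```

```text
0.075 0 [[253.8, 100.5], [386.7, 100.1], [320.4, 125.3], [247.9, 269.7], [393.5, 269.3]]
0.075 0.1 [[246.5, 90.4], [393.9, 90.1], [320.3, 113.7], [243.6, 277.2], [397.7, 276.8]]
0.075 0.2 [[237.7, 80.4], [402.5, 80.0], [320.3, 101.5], [239.1, 285.5], [402.1, 285.1]]
0.08 0 [[253.4, 110.9], [387.1, 110.5], [320.4, 134.3], [247.4, 282.2], [394.0, 281.8]]
0.08 0.1 [[246.1, 101.9], [394.4, 101.5], [320.4, 123.3], [243.1, 290.4], [398.2, 290.0]]
0.08 0.2 [[237.1, 93.1], [403.1, 92.7], [320.3, 112.0], [238.6, 299.6], [402.8, 299.1]]
[[264.0, 115.7], [376.7, 115.5], [264.5, 100.8], [376.2, 100.5]]
```

View pics/w9a.png

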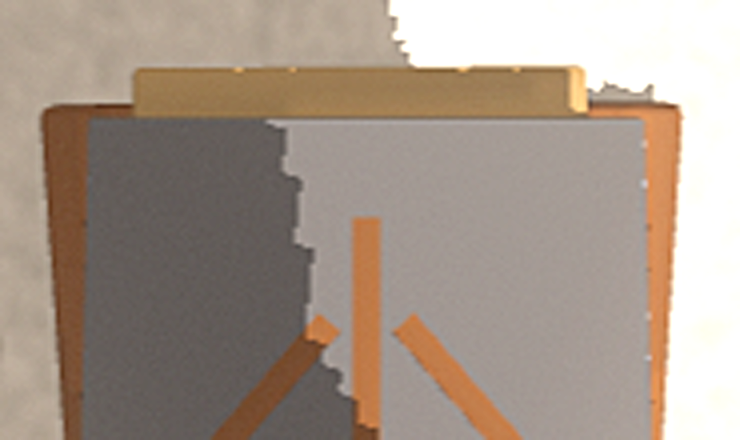

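The ledge matches its prediction within half a pixel. The block is about 0.04 rad short of flat and about 8 mm up from the ledge. I'll press down to flatten it.

drive_tool --deltas '[{"hand": 0,"x": 0,"y": 2,"z": 0,"yaw": 0},{"hand": 0,"x": 0,"y": 4,"z": 0,"yaw": 0},{"hand": 0,"x": 0,"y": 5,"z": 0,"yaw": 0},{"hand": 0,"x": 0,"y": 5,"z": 0,"yaw": 0}]'

```text
time: 9.45
eef_pos: [0.5399, 0.164, 0.156]
orientation: [-1.57, 0.019, 0.247]
ft_force: [-12.5, -3.2, 16.7]
gripper_width: 0.693
```

Run:
```python
from h import *
st=arm.read_state(); print(st['eef_pos'],st['orientation'],st['ft_force'],st['moment']); im=arm.get_image("wrist")
t=im[85:195,230:415,::-1]
cv2.imwrite("pics/w10.png",cv2.convertScaleAbs(cv2.resize(t,None,fx=4,fy=4,interpolation=2),alpha=1.6))
import blk
```

```text
[0.53994403 0.16404797 0.15597998] [-1.56984512  0.01920752  0.24709661] [-12.54055282  -3.23788936  16.6772638 ] [-0.26074765  1.52416807 -0.0316412 ]
0.075 0 [[253.3, 100.2], [387.4, 99.9], [320.5, 125.3], [247.3, 271.1], [394.3, 270.7]]
0.075 0.1 [[245.9, 90.1], [394.7, 89.7], [320.5, 113.6], [243.0, 278.7], [398.6, 278.3]]
0.075 0.2 [[236.9, 79.9], [403.5, 79.4], [320.4, 101.3], [238.4, 287.2], [403.1, 286.8]]
0.08 0 [[253.0, 110.7], [387.9, 110.3], [320.5, 134.3], [246.8, 283.6], [394.8, 283.3]]
0.08 0.1 [[245.5, 101.6], [395.2, 101.2], [320.5, 123.3], [242.5, 292.1], [399.1, 291.7]]
0.08 0.2 [[236.3, 92.7], [404.2, 92.3], [320.4, 111.9], [237.8, 301.4], [403.8, 301.0]]
[[263.7, 115.6], [377.2, 115.4], [264.1, 100.6], [376.7, 100.3]]
```

View pics/w10.png

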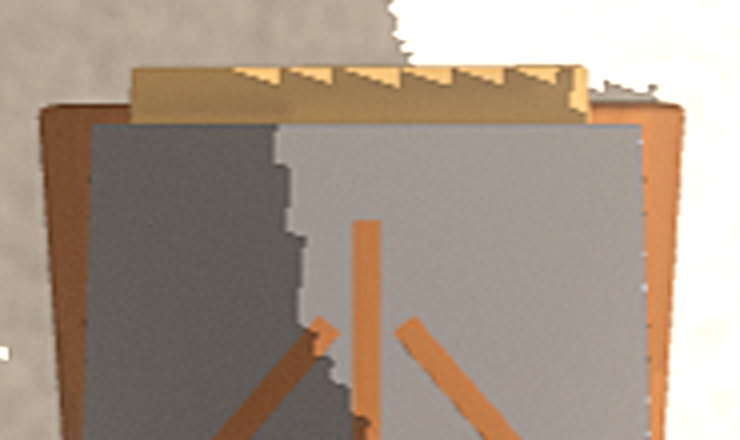

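drive_tool --deltas '[{"hand": 0,"x": -2,"y": 2,"z": 0,"yaw": 0},{"hand": 0,"x": -4,"y": 3,"z": 0,"yaw": 0},{"hand": 0,"x": -6,"y": 4,"z": 0,"yaw": 0},{"hand": 0,"x": -7,"y": 4.7,"z": 0,"yaw": 0},{"hand": 0,"x": -7,"y": 4.7,"z": 0,"yaw": 0}]'

```text
time: 9.92
eef_pos: [0.5353, 0.1628, 0.1538]
orientation: [-1.57, 0.012, 0.247]
ft_force: [0.5, -0.5, 7.5]
gripper_width: 0.694
```

```bash
cat > look.py <<'E'
from h import *
import sys
st=arm.read_state(); print(st['eef_pos'],st['orientation'],st['ft_force'],st['moment']); im=arm.get_image("wrist")
import plan
print("force in ledge frame",(plan.R.T@st['ft_force']).round(1))
t=im[85:195,230:415,::-1]
cv2.imwrite(sys.argv[1],cv2.convertScaleAbs(cv2.resize(t,None,fx=4,fy=4,interpolation=2),alpha=1.6))
import blk
E
python3 look.py pics/w11.png
```

```text
[0.53527689 0.16281835 0.15382866] [-1.56997969  0.01217329  0.24707315] [ 0.48918482 -0.4715698   7.47929529] [ 0.13317977 -0.32244263  0.06963377]
force in ledge frame [ 3.8 -0.6  6.5]
0.075 0 [[252.9, 111.1], [388.1, 110.7], [320.6, 134.3], [247.0, 284.3], [394.8, 283.9]]
0.075 0.1 [[245.4, 102.3], [395.4, 101.9], [320.6, 123.5], [242.7, 292.9], [399.1, 292.5]]
0.075 0.2 [[236.2, 93.7], [404.4, 93.3], [320.5, 112.3], [238.1, 302.4], [403.7, 302.0]]
0.08 0 [[252.6, 121.7], [388.5, 121.4], [320.6, 143.4], [246.6, 297.0], [395.2, 296.7]]
0.08 0.1 [[245.0, 114.0], [395.9, 113.6], [320.6, 133.4], [242.2, 306.4], [399.6, 306.0]]
0.08 0.2 [[235.7, 106.9], [405.1, 106.4], [320.5, 123.1], [237.5, 316.8], [404.3, 316.3]]
[[263.4, 125.4], [377.7, 125.1], [263.8, 110.1], [377.2, 109.8]]
```

View pics/w11.png

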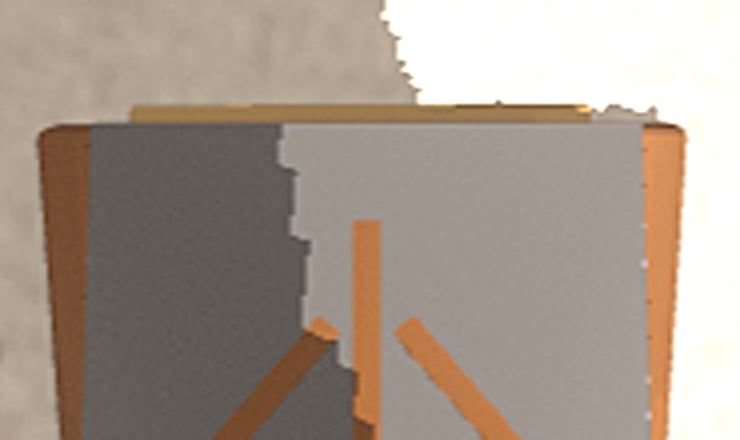

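About 2–3 mm to go (block edge at row 116, seated row 111). Sliding on until it bears on the ledge.

drive_tool --deltas '[{"hand": 0,"x": -2,"y": 1.5,"z": 0,"yaw": 0},{"hand": 0,"x": -4,"y": 3,"z": 0,"yaw": 0},{"hand": 0,"x": -5,"y": 4,"z": 0,"yaw": 0},{"hand": 0,"x": -6,"y": 4,"z": 0,"yaw": 0},{"hand": 0,"x": -6,"y": 4,"z": 0,"yaw": 0}]'

```text
time: 10.38
eef_pos: [0.5341, 0.1625, 0.1538]
orientation: [-1.57, -0.002, 0.247]
ft_force: [10.6, 4.5, 6.8]
gripper_width: 0.69
```

```bash
python3 look.py pics/w12.png
```

```text
[0.53408578 0.16251833 0.15376245] [-1.57005746 -0.00205811  0.24735789] [10.61146015  4.49064517  6.78053356] [ 0.4874498  -1.32821991  0.09589216]
force in ledge frame [13.2  1.7  0.7]
0.075 0 [[252.6, 112.7], [388.5, 112.4], [320.7, 135.1], [247.2, 287.0], [394.7, 286.6]]
0.075 0.1 [[245.0, 104.6], [396.0, 104.3], [320.6, 124.7], [242.9, 296.0], [398.9, 295.6]]
0.075 0.2 [[235.8, 96.9], [405.1, 96.5], [320.6, 114.1], [238.3, 305.9], [403.5, 305.5]]
0.08 0 [[252.3, 123.5], [388.9, 123.2], [320.7, 144.3], [246.8, 299.6], [395.1, 299.3]]
0.08 0.1 [[244.6, 116.5], [396.4, 116.2], [320.6, 134.7], [242.4, 309.4], [399.4, 309.1]]
0.08 0.2 [[235.2, 110.2], [405.7, 109.8], [320.6, 125.0], [237.8, 320.2], [404.1, 319.8]]
[[263.2, 126.5], [378.1, 126.2], [263.6, 111.0], [377.6, 110.7]]
```

View pics/w12.png

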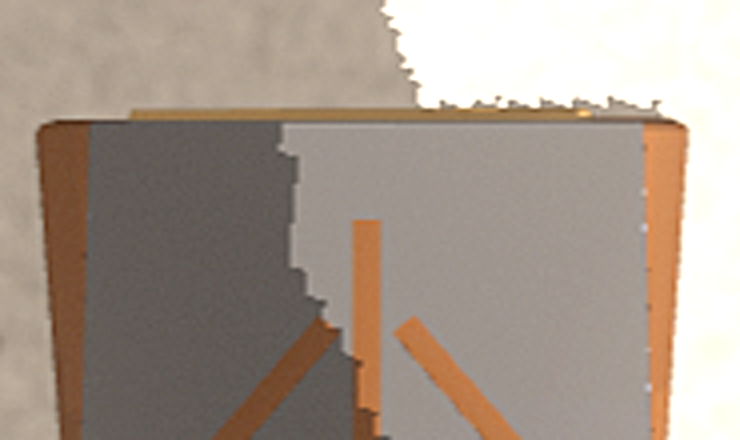

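The upslope reaction is 13 N with almost no normal load, so the lower end is bearing on the ledge while still held. I'll press slightly more down and into the ledge, hold, then ease off and open.

drive_tool --deltas '[{"hand": 0,"x": -2,"y": 3,"z": 0,"yaw": 0},{"hand": 0,"x": -3,"y": 4,"z": 0,"yaw": 0},{"hand": 0,"x": -3,"y": 5,"z": 0,"yaw": 0},{"hand": 0,"x": -3,"y": 5,"z": 0,"yaw": 0},{"hand": 0,"x": -3,"y": 5,"z": 0,"yaw": 0}]'

```text
time: 10.85
eef_pos: [0.5344, 0.1626, 0.1534]
orientation: [-1.57, -0.011, 0.248]
ft_force: [0.8, 0.9, 15.2]
gripper_width: 0.694
```

```bash
python3 look.py pics/w13.png
```

```text
[0.53440006 0.16263651 0.1534139 ] [-1.57008707 -0.01090083  0.24752836] [ 0.81248993  0.85706138 15.16818395] [0.12944819 0.25732415 0.01384686]
force in ledge frame [ 7.9  0.6 13. ]
0.075 0 [[252.1, 111.3], [389.0, 111.0], [320.7, 133.6], [246.9, 286.7], [394.9, 286.4]]
0.075 0.1 [[244.4, 103.3], [396.6, 103.0], [320.6, 123.3], [242.6, 295.9], [399.2, 295.6]]
0.075 0.2 [[235.0, 95.8], [405.9, 95.4], [320.6, 112.7], [237.9, 306.0], [403.8, 305.7]]
0.08 0 [[251.8, 122.2], [389.4, 121.9], [320.7, 142.9], [246.5, 299.4], [395.3, 299.1]]
0.08 0.1 [[244.0, 115.3], [397.0, 115.0], [320.6, 133.4], [242.1, 309.4], [399.7, 309.1]]
0.08 0.2 [[234.5, 109.3], [406.4, 108.9], [320.6, 123.7], [237.5, 320.4], [404.3, 320.0]]
[[262.8, 125.0], [378.4, 124.8], [263.2, 109.4], [378.0, 109.1]]
```

View pics/w13.png

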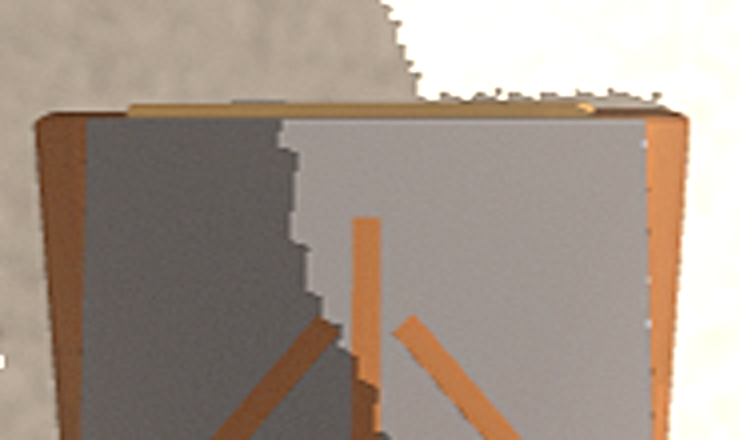

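Allowing for the same 1.7-row offset on the ledge edge, the block is seated to within about 1 mm and flat. One last push into the ledge, then open.

drive_tool --deltas '[{"hand": 0,"x": -4,"y": 3,"z": 0,"yaw": 0},{"hand": 0,"x": -5,"y": 4,"z": 0,"yaw": 0},{"hand": 0,"x": -5,"y": 4,"z": 0,"yaw": 0},{"hand": 0,"x": -5,"y": 4,"z": 0,"yaw": 0}]' --newtons 25

```text
time: 11.23
eef_pos: [0.5339, 0.1625, 0.1538]
orientation: [-1.57, -0.024, 0.248]
ft_force: [7.2, 3.4, 11.7]
gripper_width: 0.692
```

```bash
python3 look.py pics/w14.png | head -2
```

```text
[0.53390354 0.16252205 0.15384152] [-1.57014332 -0.02372239  0.24767552] [ 7.18522606  3.44532759 11.70940348] [ 0.34581616 -0.62944723  0.032605  ]
force in ledge frame [12.4  1.6  6.7]
```

View pics/w14.png

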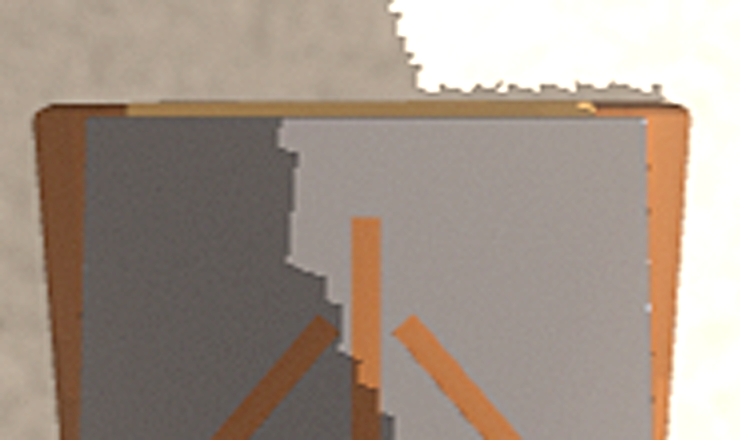

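drive_tool --deltas '[{"hand": 0,"x": -1,"y": 1,"z": 0,"yaw": 0},{"hand": 0.72,"x": 0,"y": 0,"z": 0,"yaw": 0},{"hand": 0.8,"x": 0,"y": 0,"z": 0,"yaw": 0},{"hand": 0.9,"x": 0,"y": 0,"z": 0,"yaw": 0},{"hand": 1,"x": 0,"y": 0,"z": 0,"yaw": 0},{"hand": 1,"x": 0,"y": 0,"z": 0,"yaw": 0},{"hand": 1,"x": 0,"y": 0,"z": 0,"yaw": 0},{"hand": 1,"x": 0,"y": 0,"z": 0,"yaw": 0}]'

```text
time: 11.95
eef_pos: [0.5337, 0.1625, 0.1535]
orientation: [-1.57, -0.023, 0.248]
ft_force: [0.1, -0.7, 0.2]
gripper_width: 0.999
```

```bash
python3 look.py pics/w15.png
python3 - <<'E'
from h import *
cv2.imwrite("pics/w15f.png",arm.get_image("wrist")[:,:,::-1])
E
```

```text
[0.53373014 0.16250717 0.15351532] [-1.57010065 -0.02318572  0.24769712] [ 0.08998403 -0.70506774  0.18472907] [ 0.05237997  0.01683127 -0.04532377]
force in ledge frame [ 0.  -0.7  0.2]
0.075 0 [[251.7, 111.7], [389.2, 111.5], [320.6, 133.4], [246.9, 287.7], [394.6, 287.4]]
0.075 0.1 [[243.9, 104.2], [396.8, 103.9], [320.5, 123.4], [242.6, 297.2], [398.8, 296.9]]
0.075 0.2 [[234.4, 97.3], [406.1, 97.0], [320.4, 113.2], [238.0, 307.6], [403.4, 307.3]]
0.08 0 [[251.4, 122.7], [389.5, 122.4], [320.6, 142.7], [246.6, 300.4], [395.0, 300.1]]
0.08 0.1 [[243.6, 116.4], [397.2, 116.1], [320.5, 133.6], [242.2, 310.6], [399.3, 310.3]]
0.08 0.2 [[233.9, 111.0], [406.6, 110.6], [320.5, 124.4], [237.6, 321.9], [403.9, 321.6]]
[[262.5, 125.1], [378.5, 124.8], [262.9, 109.3], [378.1, 109.0]]
```

View pics/w15f.png

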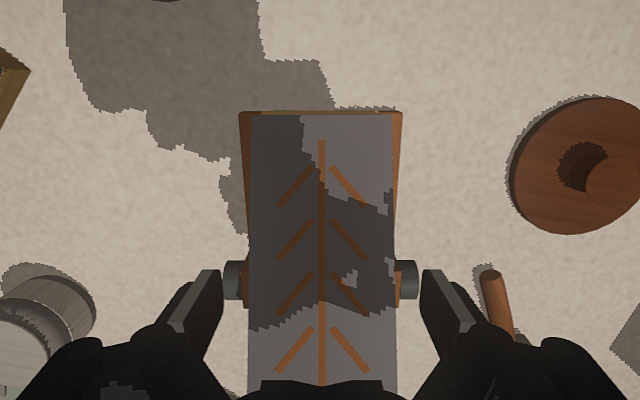

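The fingers are open and clear of the block (pads at columns 220 and 421, block 250–395). Lifting straight up to check.

drive_tool --deltas '[{"hand": 1,"x": 0,"y": -8,"z": 0,"yaw": 0},{"hand": 1,"x": 0,"y": -25,"z": 0,"yaw": 0},{"hand": 1,"x": 0,"y": -50,"z": 0,"yaw": 0},{"hand": 1,"x": 0,"y": -80,"z": 0,"yaw": 0},{"hand": 1,"x": 0,"y": -110,"z": 0,"yaw": 0},{"hand": 1,"x": 0,"y": -140,"z": 0,"yaw": 0},{"hand": 1,"x": 0,"y": -140,"z": 0,"yaw": 0},{"hand": 1,"x": 0,"y": -140,"z": 0,"yaw": 0},{"hand": 1,"x": 0,"y": -140,"z": 0,"yaw": 0}]'

```text
time: 12.8
eef_pos: [0.5305, 0.1616, 0.2936]
orientation: [-1.57, -0.023, 0.248]
ft_force: [-0.8, -0.0, 0.2]
gripper_width: 1.001
```

Run:
```python
from plan import *
st=arm.read_state(); print(st['eef_pos'],st['orientation']); im=arm.get_image("wrist")[:,:,::-1].copy(); E=wristE(st)
t=im[60:300,250:400]; cv2.imwrite("pics/w16.png",cv2.convertScaleAbs(cv2.resize(t,None,fx=2.5,fy=2.5,interpolation=2),alpha=1.5))
import json; json.dump([list(st['eef_pos']),list(st['orientation'])],open("w16.json","w"))
for nm,P in (("ledge top",[[0,-.028,.012],[0,.028,.012],[-.008,-.028,.012],[-.008,.028,.012]]),("block top",[[0,-.03,.028],[0,.03,.028],[.15,-.03,.028],[.15,.03,.028]]),("beam end",[[.166,-.013,0],[.166,.013,0]])):
    print(nm,proj(C['wrist'],E,np.array(P)@R.T+o).round(1).tolist())
s=arm.get_image("scene")[150:310,320:520,::-1]
cv2.imwrite("pics/s16.png",cv2.convertScaleAbs(cv2.resize(s,None,fx=3,fy=3,interpolation=2),alpha=1.5))
```

```text
[0.53048585 0.16157227 0.2935726 ] [-1.57015054 -0.0233755   0.24767149]
ledge top [[288.6, 109.0], [353.1, 108.9], [288.7, 100.3], [352.9, 100.2]]
block top [[284.4, 101.1], [357.3, 100.9], [281.8, 287.8], [360.5, 287.6]]
beam end [[305.7, 303.8], [336.7, 303.7]]
```

View pics/w16.png

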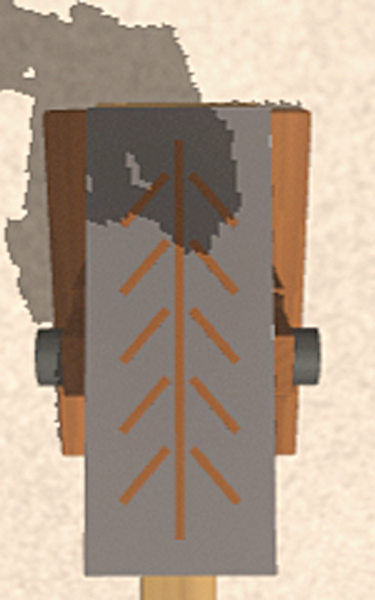

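View pics/s16.png

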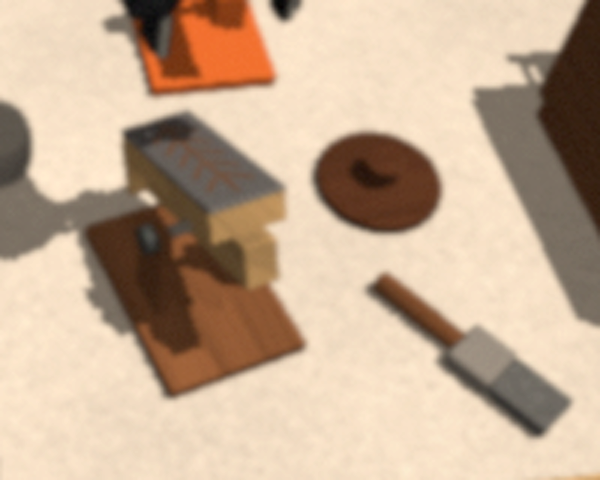

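Run:
```python
from h import *
import json
st=arm.read_state(); print(st['eef_pos'],st['time']); im=arm.get_image("wrist")[:,:,::-1].copy()
cv2.imwrite("pics/w17raw.png",im)
def z(x0,y0,w,h,k,n):
    c=cv2.resize(im[y0:y0+h,x0:x0+w],None,fx=k,fy=k,interpolation=cv2.INTER_CUBIC)
    c=cv2.convertScaleAbs(c,alpha=1.7,beta=10)
    for i in range(0,w,10): cv2.putText(c,str(x0+i),(i*k,8),0,.33,(0,0,255),1)
    for i in range(0,h,5): cv2.putText(c,str(y0+i),(0,i*k+4),0,.33,(0,0,255),1)
    return c
a=z(270,92,100,25,8,"");b=z(270,280,100,32,8,"")
cv2.imwrite("pics/w17.png",np.vstack([a,np.zeros((10,800,3),np.uint8),b]))
```

```text
[0.5299202  0.16147084 0.29178146] 12.9
```

View pics/w17.png

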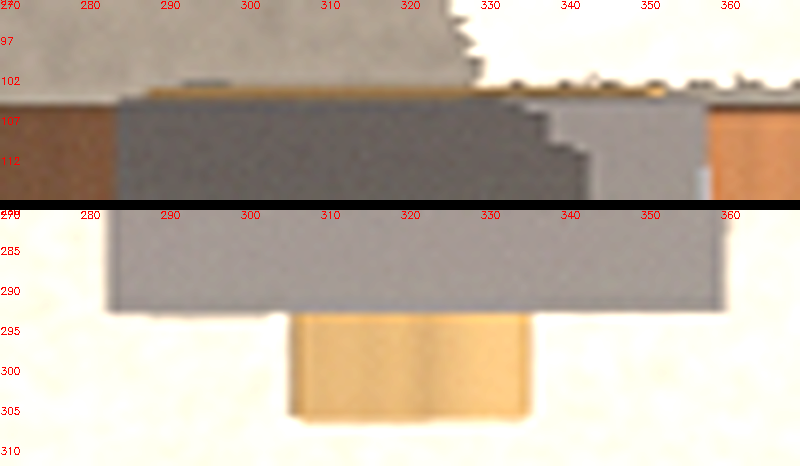

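Run:
```python
from plan import *
st=arm.read_state()
print(st['eef_pos'])
E0=wristE(st)
S=np.array([[-.008,-.028,.012],[-.008,.028,.012],[.166,-.013,0],[.166,.013,0]]); so=np.array([(288.3,102.7),(353,102.7),(306.5,306),(336.2,306)])-.4
b=np.array([[-.075,-.03,.028],[-.075,.03,.028],[.075,-.03,.028],[.075,.03,.028]]); bo=np.array([(284.6,104),(358.2,103.8),(283.6,292.7),(360.5,292.7)])-.4
def f(p):
    # p: camera nuisance dx,dy,dz,pitch ; block x,y,yaw,pitch
    E=E0.copy(); E[:3,3]+=np.array(p[:3])*1e-3
    W=S@R.T+o; Rb=Ro.from_euler('zy',[p[4],p[5]]).as_matrix()
    zz=.075*abs(p[5])
    B=(b@Rb.T+[p[3]*1e-3,p[6]*1e-3,zz])@R.T+o
    return np.r_[(proj(C['wrist'],E,W)-so).ravel(),(proj(C['wrist'],E,B)-bo).ravel(),np.array(p[:3])/5]
r=least_squares(f,[0,0,0,75,0,0,0]); print(r.x.round(3)); print(f(r.x).round(2))
J=np.linalg.inv(r.jac.T@r.jac); print(np.sqrt(np.diag(J)).round(3)*.4)
```

```text
[0.52990079 0.16147607 0.29164558]
[-6.7400e-01  8.0000e-02  2.1100e+00  7.6323e+01  1.0000e-03  2.8000e-02
  6.0800e-01]
[ 0.51  0.18 -0.2   0.05 -0.81 -0.06  0.51 -0.13 -0.07  0.04  0.13  0.02
 -0.88  0.09  0.83 -0.16 -0.13  0.02  0.42]
[0.2388 0.1756 0.4916 0.234  0.002  0.0064 0.2324]
```

Run:
```python
from plan import *
st=arm.read_state(); E0=wristE(st)
S=np.array([[-.008,-.028,.012],[-.008,.028,.012],[.166,-.013,0],[.166,.013,0]]); so=np.array([(288.3,102.7),(353,102.7),(306.5,306),(336.2,306)])-.4
b=np.array([[-.075,-.03,.028],[-.075,.03,.028],[.075,-.03,.028],[.075,.03,.028]]); bo=np.array([(284.6,104),(358.2,103.8),(283.6,292.7),(360.5,292.7)])-.4
def f(p):
    E=E0.copy(); E[:3,3]+=np.array(p[:3])*1e-3
    E[:3,:3]=E[:3,:3]@Ro.from_euler('x',p[6]).as_matrix()
    R,o=ledge([LP[0],LP[1],LP[2],LP[3]+p[7]])
    W=S@R.T+o
    B=(b@Ro.from_euler('z',p[4]).as_matrix().T+[p[3]*1e-3,p[5]*1e-3,0])@R.T+o
    return np.r_[(proj(C['wrist'],E,W)-so).ravel(),(proj(C['wrist'],E,B)-bo).ravel(),np.array(p[:3])/4,p[6]/.01,p[7]/.02]
r=least_squares(f,[0,0,0,75,0,0,0,0]); print(r.x.round(3)); print(f(r.x).round(2))
s=arm.get_image("top"); cv2.imwrite("pics/top9.png",s[:,:,::-1])
```

```text
[-1.1000e+00 -2.7000e-02  9.4000e-01  7.5722e+01  1.0000e-03  6.0700e-01
 -3.0000e-03 -1.8000e-02]
[ 0.21 -0.33  0.11 -0.46 -0.76  0.37  0.47  0.31  0.14  0.53 -0.08  0.52
 -0.79 -0.35  0.73 -0.59 -0.27 -0.01  0.24 -0.31 -0.91]
```

View pics/top9.png

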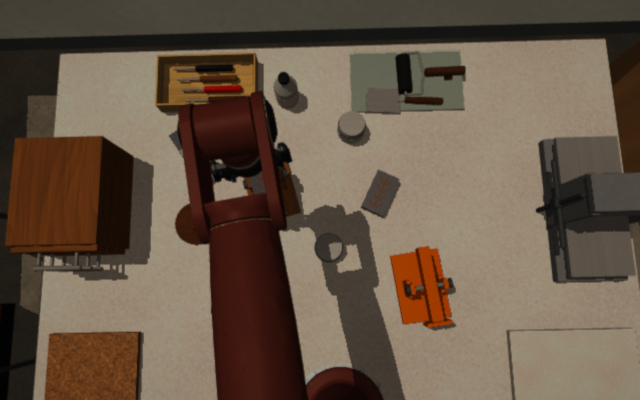

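The short block (380,193) and both tins (352,126 and 329,247) haven't moved in the top view, and the arm stands clear above the block. With the block taken as flat, the fit gives x = 75.7 mm, y = 0.6 mm and yaw about 0.001 rad. Handing in.

```bash
python3 -c "
from bench import arm
s=arm.read_state(); print(s['time'],s['ft_force'],s['gripper_width']); print(arm.sign_off())"
```

```text
13.0 [ 0.59544793 -0.68830121  0.19569092] 1.002771627652511
the job is handed in; nothing more can be done
None
```

The longer block is on the beam of the drying stand, carved face up and released, with its lower end on the ledge. I handed the job in at about 13 s; no verdict was reported.

I gripped the block across its middle and lifted it. I then lowered it onto the beam so that it pivoted in the pads until it lay along the slope. Still holding it, I slid it down until the ledge pushed back with 12–13 N, then opened the gripper and lifted clear.

**Last checks, in the ledge's frame:**

| Quantity | Measured | Allowed |
|---|---|---|
| Position along the beam | 75.7 to 76.3 mm | 72 to 78 mm |
| Off the centre line | 0.6 mm | 12 mm |
| Squareness | about 0.001 rad | 0.09 rad |
| Flatness | 0 to 0.03 rad, depending on the fit | 0.07 rad |

- **Where the fits disagreed:** one left the tilt free and gave 0.028 rad at 76.3 mm. The other took the block as flat and gave 75.7 mm, with the slope about 0.018 rad lower than I first measured. I think that is measuring error, but I could not rule out a gap of about 1 mm at the ledge.
- **Other objects:** the short block and both tins showed no movement in the last top picture. The arm hid the baren there, but it looked unmoved in the last scene picture. Nothing suggested the beam had slipped.
- **Robot:** it stood clear above the block with the gripper open, and the force reading was about zero.

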